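# Open the gas cock and light the burner under the casserole

## Robot

A 7-joint arm with a two-finger parallel gripper is mounted at the origin on the work surface. World frame = base frame: x ahead of the robot, y to its left, z up, the work surface at z = 0. Lengths are in m, angles in rad, forces in N, time in s.
With the tool pointing down it reaches from about 0.425 to 0.925 m from the base axis. Payload 6.8 kg.
Tool frame: the origin (TCP) lies on the front face of the gripper's body, between the roots of the fingers; the fingertips stand 73 mm ahead of it and the grasp point (between the pads) lies 54 mm ahead of it (env.nose_length is the distance from the TCP to the fingertips, in m); z points along the fingers, y is the direction in which the jaws open and shut (so a half turn about z gives the same grasp; the last joint's range is limited). The gripper opens to 85 mm and grips with 20 to 120 N. Pads are 22 mm wide; open, the fingers measure 114 mm over their backs; the gripper's body (76 mm by 85 mm) begins 54 mm behind the grasp point. The pads swing forward as they close: fully open they stand 13 mm farther back than shut.
Start: joints at [1.042, 0.477, 0.022, 1.555, -0.011, 1.109, -0.083], TCP at [0.276, -0.616, 0.304] pointing down, gripper open.
Joint ranges: [-2.96, 2.96], [-0.34, 2.1], [-1.41, 1.46], [0.24, 2.44], [-1.37, 4.51], [0.17, 1.92], [-2.96, 2.96]. Speed limits (rad/s): [2.39, 2.39, 3.14, 3.14, 3.14, 3.14, 3.14].

## Interface

Orientations are given as a unit quaternion [w, x, y, z].
In Python, from cell import env, kin, camera, calibration, job gives the robot as it stands. The module is installed in compiled form; this text tells all that it offers. Calls block until the motion is done:
- env.reach(position, orientation): joint-space move of the TCP to a pose.
- env.movel(position, velocity=0.15, rot=None, stop_force=None): straight line of the TCP; rot=None keeps the orientation; velocity is the mean speed in m/s. With stop_force (N) it stops when the force on the tool has changed by that much, and returns True; else False.
- env.goto_joints(angles): joint-space move.
- env.grip(opening, f_grip=None): finger opening in m; f_grip is the grip in N (None keeps the last); returns when the fingers have stopped.
- env.dwell(seconds).
- kin.inverse_kinematics(position, orientation): joint angles nearest the present ones, or None.
- env.get_state(): the state.
- camera(name): name is "scene" or "top"; returns (picture, depth): 384x512x3 uint8, blue, green, red; 384x512 float32, m along the optical axis (not along the pixel's ray), 0 where there is no reading.
- calibration(name): a dict with "fx", "fy", "cx", "cy" (pixels), "k1" (the pictures are not rectified: a ray, as slopes to the right and down, at radius r is drawn at 1 + k1 r^2 times it, then the intrinsics apply), "rvec" (rotation vector, rad) and "tvec" (3), from world to camera coordinates, as OpenCV has them. Camera axes: x right, y down, z forward; pixel columns grow to the right and rows downward; lengths in m; the calibration is good to about 2 mm. A picture is of the moment at which its call begins. calibration takes no time and is no camera call.
A pose or a line that the arm cannot do raises env.PlanningError and nothing moves.
- job.job_done(): hands the job in, once; it reports no verdict.
The state is a dict: "time": time; "qpos": joint angles; "joint_velocities": joint speeds; "joint_torque": joint torques, N m; "tcp_pos": TCP position; "orientation": TCP orientation; "force": force on the tool from outside, world axes, zero at the start; "torque": the same for the moment, N m; "opening": finger opening in m.
Only numpy, scipy, OpenCV 4.12 (cv2) and the standard library are available. Lean on these libraries where they do the work, as an engineer would, in place of code of your own. Each camera call takes 0.05 s, during which the arm holds its last target. There are 200 camera calls.

## Task

First open the gas cock beside the hob fully, lever in line with the pipe. Then turn the dial of the burner that the casserole stands on anticlockwise from off, past the simmer and full-flame clicks, to the spring-loaded lighting position, and keep holding it there against its spring: finish while still holding the dial. Leave the other dial off, and leave the casserole, the kettle and the mug where they stand.

Things in the scene. Friction and masses are not known exactly. Their poses are not given: they have to be found in the camera images.
- hob: Two-burner gas hob, fixed: steel case, black glass top, 360 mm deep (x) by 560 wide (y), glass 75 mm above the counter. Origin: centre of its underside; x to the back, away from the user, y to its left, z up. Two dials stand on the glass at the front, at (-135, +55) and (-135, -55) mm: left dial for the left burner, right for the right. Gas pipe and gas cock are on its right-hand (-y) side.
- burner_left (a point): Centre of the top of the left cast-iron pan support (hob's +y side), at (30, +145) mm on the hob, 118 mm above the counter; its arms reach 100 mm out. Axes as the hob's.
- burner_right (a point): Centre of the top of the right pan support (hob's -y side), at (30, -145) mm on the hob, 118 mm above the counter. Axes as the hob's.
- dial_left_top (a point): Left dial, aluminium: skirt 44 mm across, its top 86 mm above the counter, with an upright grip bar across it, 42 mm long, 12 thick, 20 high. This point: on the turning axis at the top of the bar, 106 mm above the counter. Turns with the dial: x along the bar to the end with the black pointer line, z up. When off the bar lies along the hob's x, pointer to the back.
- dial_right_top (a point): The same point on the right dial, which is of the same make.
- dial_left (a joint): Angle of the left dial, rad, anticlockwise from above, no pushing in. 0 off (stop); about 0.4 simmer and 0.8 full flame (clicks, it stays there); 1.10 to 1.25 lighting (stop at 1.25): let go there, a spring turns it back to full. Torque: under 0.1 Nm to leave off or simmer, 0.12 rising to 0.2 from full to the stop. White marks on the glass, from off: dot, short tick, long tick, star.
- dial_right (a joint): Angle of the right dial, the same in every way. Both dials start off.
- gas_valve (a joint): Angle of the gas cock's lever, rad, anticlockwise from above: 0 shut (lever square to the pipe, pointing along the hob's -x, to the user), 1.571 fully open (stop; lever in line with the pipe, pointing along the hob's -y, away from the hob). Starts at 0 to 0.2. Stiff, stays where it is left: 0.3 Nm, about 5 N at the sleeve's middle.
- lever_grip (a point): Middle of the top of the lever's dark vinyl sleeve, 65 mm from the turning axis, 89 mm above the counter. The sleeve is 62 mm long, 13 wide and 14 thick (upright). Nothing is under it but the pipe and valve body, whose tops are at most 64 mm above the counter. Turns with the lever: -x points outwards along it, z up.
- valve_axis (a point): On the lever's vertical turning axis, 89 mm above the counter, over the brass ball valve at (-110, -360) mm on the hob. Its 15 mm copper pipe, centre 40 mm above the counter, runs straight along the hob's y, from the hob's right side to an elbow at y = -462 mm that goes down into the counter.
- casserole: Lidded round stoneware casserole, blue glaze, with two side lugs and a knob on the lid: 178 mm across, 122 mm high, standing on one of the two pan supports. Origin at the centre of its base, z up.
- kettle: Steel kettle with a spout and an arched handle over the top: 166 mm across the body, 170 mm high, standing on the other pan support. Origin at the centre of its base, z up; the spout points along its x.
- mug: White mug with a handle, 78 mm across and 92 mm high, on the counter behind the gas cock, right of the hob. Origin at the centre of its base.

How it is judged:
On the way, in this order (a step that is already met when the one before it is completed fails the run):
1. the gas cock is fully open (value of joint gas_valve above 1.45 rad), for 0.2 s.
2. the dial of the casserole's burner is turned to the lighting position and held there (((horizontal distance between casserole and burner_left below 0.05 m and value of joint dial_left above 1.08 rad and contact force between the fingers and dial_left above 0.5 N) or (horizontal distance between casserole and burner_right below 0.05 m and value of joint dial_right above 1.08 rad and contact force between the fingers and dial_right above 0.5 N))), for 0.3 s.
At the end, for the whole second after the job is handed in: Gas cock within 7 degrees of fully open (over 1.45 rad); the dial of the burner under the casserole beyond 1.08 rad, in the lighting position, held there by the fingers through the last second; the other dial off (under 0.15 rad); casserole, kettle and mug not moved by more than 20 mm (value of joint gas_valve above 1.45 rad and ((horizontal distance between casserole and burner_left below 0.05 m and value of joint dial_left above 1.08 rad and contact force between the fingers and dial_left above 0.5 N and value of joint dial_right below 0.15 rad) or (horizontal distance between casserole and burner_right below 0.05 m and value of joint dial_right above 1.08 rad and contact force between the fingers and dial_right above 0.5 N and value of joint dial_left below 0.15 rad))); the arm keeps its last pose, push and grip.
It fails at once if the burner's dial is opened before the gas cock is open (value of joint gas_valve below 1.4 rad and value of joint any of dial_left, dial_right above 0.25 rad).
It fails at once if the other burner's dial is turned on ((horizontal distance between casserole and burner_left below 0.05 m and value of joint dial_right above 0.25 rad) or (horizontal distance between casserole and burner_right below 0.05 m and value of joint dial_left above 0.25 rad)).
It fails at once if the casserole or the kettle is shifted (distance of any of casserole, kettle from where it was at the start of the episode above 0.02 m).
It fails at once if the mug is shifted (distance of mug from where it was at the start of the episode above 0.02 m).
It also fails if it takes over 56 s, if anything falls off the work surface, if the arm or the gripper's body presses on something with over 40 N, if the wrist force passes 120 N, or if a joint passes its speed limit or range.

## Working session

There is one attempt and no reset: what is moved stays moved. The work goes in short steps, each a Python script; the robot and the scene stay as the last script left them, time stands still between calls to the robot, and variables do not carry over. Pictures are saved under pics/ and viewed, about 8 in all and at most 12, crops included, and the job is handed in when it is done.

```bash
mkdir -p pics; cat > h.py <<'E'
import numpy as np, cv2
from cell import env, kin, camera, calibration, job
def world(name,uv,z=None,depth=None):
    c=calibration(name); R,_=cv2.Rodrigues(np.array(c["rvec"],float)); t=np.array(c["tvec"],float).ravel()
    K=np.array([[c["fx"],0,c["cx"]],[0,c["fy"],c["cy"]],[0,0,1.]])
    uv=np.atleast_2d(np.array(uv,float))
    p=cv2.undistortPoints(uv[:,None],K,np.array([c["k1"],0,0,0.]))[:,0]
    d=np.c_[p,np.ones(len(p))]; o=-R.T@t; dw=d@R
    if depth is not None: return o+dw*np.asarray(depth).reshape(-1,1)
    return o+dw*((z-o[2])/dw[:,2])[:,None]
E
python3 - <<'E'
from h import *
for n in("top","scene"):
    im,d=camera(n); cv2.imwrite(f"pics/{n}0.png",cv2.resize(im,None,fx=1.5,fy=1.5)); np.savez(f"pics/{n}0.npz",im=im,d=d)
    c=calibration(n);R,_=cv2.Rodrigues(np.array(c["rvec"],float));print(n,-R.T@np.array(c["tvec"]).ravel(),R[2],c["fx"],c["k1"])
print(env.get_state())
E
```

```text
top [ 0.43641472 -0.02312922  1.01619046] [ 0.13313068  0.00513478 -0.99108519] 364.4247745869716 -0.006300244960565979
scene [ 0.90221165 -0.64181527  1.03978924] [-0.2816158   0.52263186 -0.80470397] 403.6125452075907 -0.1253155457941712
{'time': 0.1, 'qpos': array([ 1.04189219,  0.47773625,  0.02236175,  1.55633769, -0.01152139,
        1.10933079, -0.08308086]), 'joint_velocities': array([-1.49383001e-03, -6.06374198e-04,  4.60769111e-05, -2.05360235e-03,
       -4.64044943e-04,  1.28890356e-03,  4.16116625e-04]), 'joint_torque': array([ 5.32342965e-03, -5.97762179e+01,  1.61451392e+00, -2.81954384e+01,
        1.29460066e-02,  5.07084100e-03, -5.04835862e-05]), 'tcp_pos': array([ 0.2755557 , -0.6157371 ,  0.30301689]), 'orientation': array([-8.09709575e-04,  9.77945335e-01,  2.08859314e-01, -2.30616500e-04]), 'force': array([-0.12078185,  0.58467857, -0.77933102]), 'torque': array([-0.04699426,  0.00615709, -0.0149089 ]), 'opening': 0.0851329946735142}
```

View pics/top0.png

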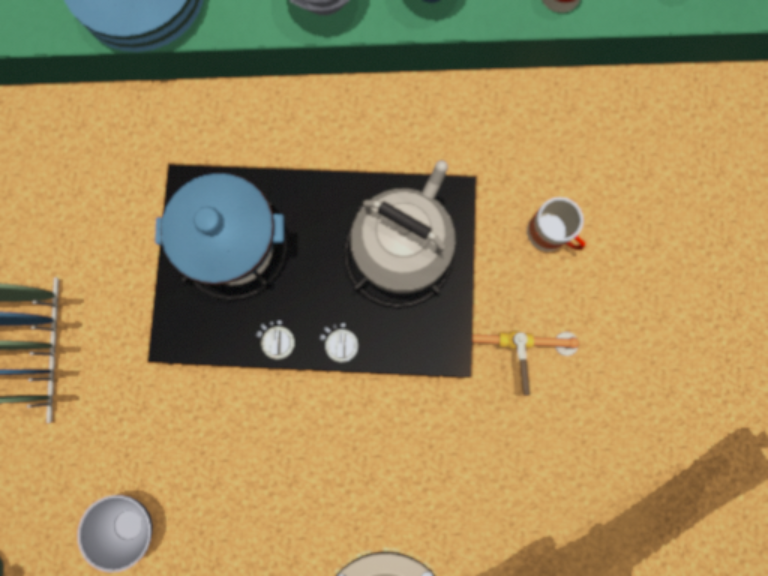

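View pics/scene0.png

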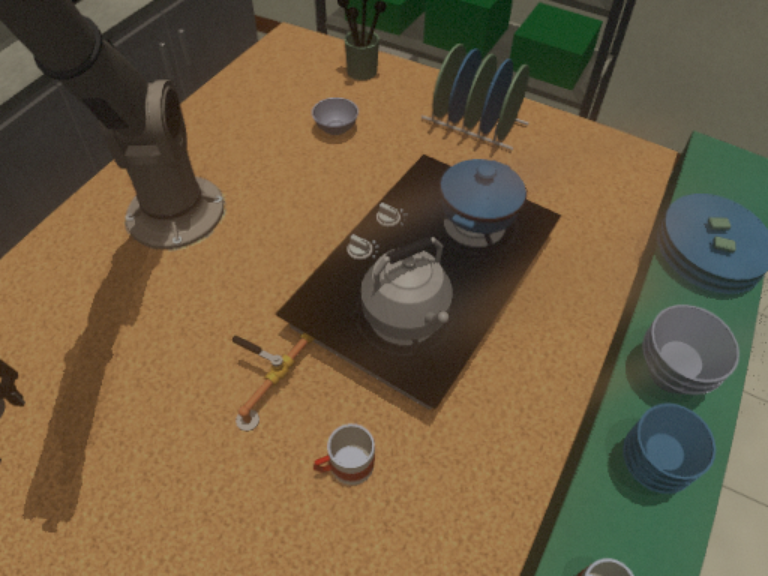

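The casserole (top picture, about 217,228) stands on the left burner, so the left dial (278,342) is the one to turn. The kettle is on the right burner. The lever's sleeve points to the user, from (521,340) to (525,392).

```bash
python3 - <<'E'
from h import *
z=np.load("pics/top0.npz"); im=z["im"];d=z["d"]
hsv=cv2.cvtColor(im,cv2.COLOR_BGR2HSV)
dark=((hsv[...,2]<60)).astype(np.uint8); dark[:70]=0; dark[260:]=0; 
n,l,s,c=cv2.connectedComponentsWithStats(dark); i=1+np.argmax(s[1:,4])
ys,xs=np.nonzero(l==i); h=cv2.convexHull(np.c_[xs,ys].astype(np.int32))
ap=cv2.approxPolyDP(h,8,True)[:,0]; print("corners",ap.tolist()); 
# fit front and right edges from extreme pixels
m=l==i
fr=[(x,np.nonzero(m[:,x])[0].max()+.5) for x in range(115,300,3)]
ri=[(np.nonzero(m[y])[0].max()+.5,y) for y in range(130,240,3)]
le=[(np.nonzero(m[y])[0].min()-.5,y) for y in range(185,235,3)]
def fit(P):
    w=world("top",P,z=.075)[:,:2]; vx,vy,x,y=cv2.fitLine(w.astype(np.float32),cv2.DIST_HUBER,0,.01,.01).ravel(); return np.array([x,y]),np.array([vx,vy])
f,r,L=fit(fr),fit(ri),fit(le)
for q in(f,r,L):print(q,np.degrees(np.arctan2(q[1][1],q[1][0])))
def X(a,b):
    t=np.linalg.solve(np.c_[a[1],-b[1]],b[0]-a[0]);return a[0]+t[0]*a[1]
FR,FL=X(f,r),X(f,L);print("FR",FR,"FL",FL,np.linalg.norm(FR-FL))
ey=(FL-FR)/np.linalg.norm(FL-FR);ex=np.array([ey[1],-ey[0]]);O=(FR+FL)/2+.18*ex
yaw=np.arctan2(ex[1],ex[0]);print("hob",O,"yaw",yaw)
P=lambda x,y:O+x*ex+y*ey
for nm,x,y in(("dl",-.135,.055),("dr",-.135,-.055),("valve",-.11,-.36)):print(nm,P(x,y),np.linalg.norm(P(x,y)))
# dials direct
wm=((hsv[...,2]>110)&(hsv[...,1]<60)).astype(np.uint8)
n,l2,s,c=cv2.connectedComponentsWithStats(wm)
for k in range(1,n):
    if s[k,4]>60 and 200<c[k][1]<270: print("white",c[k],s[k],world("top",c[k],z=.088))
# sleeve
sl=((hsv[...,2]<90)).astype(np.uint8); sl[:, :335]=0; sl[:228]=0; sl[270:]=0; sl[:,365:]=0
n,l3,s,c=cv2.connectedComponentsWithStats(sl)
for k in range(1,n):
    if s[k,4]>30:
        ys,xs=np.nonzero(l3==k);w=world("top",np.c_[xs,ys],z=.086)[:,:2];vx,vy,_,_=cv2.fitLine(w.astype(np.float32),2,0,.01,.01).ravel()
        print("sleeve",s[k],w.mean(0),np.degrees(np.arctan2(vy,vx)),"depthpts z",np.median(world("top",np.c_[xs,ys],depth=d[ys,xs]),axis=0))
# IK
from scipy.spatial.transform import Rotation as R
np.savez("hob.npz",O=O,ex=ex,ey=ey,yaw=yaw)
def q(a,tilt=0): # tool y axis at angle a
    r=R.from_euler('z',a)*R.from_euler('x',np.pi); x=r.as_quat(); return x[[3,0,1,2]]
for nm,p,zt in(("dl",P(-.135,.055),.15),("v",P(-.11,-.36),.15)):
  for a in np.arange(-3.14,3.2,.5):
    j=kin.inverse_kinematics([*p,zt],q(a)); print(nm,round(a,2),None if j is None else np.round(j,2))
E
```

```text
corners [[315, 119], [313, 201], [298, 249], [99, 239], [113, 110]]
(array([0.43752477, 0.11563236], dtype=float32), array([0.07403206, 0.99725586], dtype=float32)) 85.75439
(array([ 0.59956926, -0.16519296], dtype=float32), array([ 0.99155945, -0.12965305], dtype=float32)) -7.4495435
(array([0.54040253, 0.38686392], dtype=float32), array([ 0.99711484, -0.0759076 ], dtype=float32)) -4.3533726
FR [ 0.41843572 -0.14150855] FL [0.45812482 0.39312747] 0.5361072
hob [0.61778635 0.1124837 ] yaw -0.07409981
dl [0.48722857 0.1773271 ] 0.51849455
dr [0.47908503 0.06762894] 0.48383483
valve [ 0.4814367 -0.2383849] 0.5372231
white [184.61167513 227.86294416] [174 217  22  23 394] [[0.48410398 0.16863375 0.088     ]]
white [226.91463415 229.54878049] [214 218  25  24 410] [[0.47662535 0.06099053 0.088     ]]
white [346.87378641 229.69902913] [343 222   8  18 103] [[ 0.4671284  -0.24300226  0.088     ]]
dl -3.14 [ 0.25  0.61 -0.93  2.01  0.66  0.85  0.52]
dl -2.64 [ 0.29  0.64 -0.99  2.01  0.71  0.88  0.98]
dl -2.14 [ 0.41  0.77 -1.19  2.    0.87  1.01  1.36]
dl -1.64 [ 0.41  0.77 -1.19  2.    0.
[... 456 characters left out ...]
-0.91  2.01  0.64  0.84  0.25]
v -3.14 [ 0.82  0.53 -0.6   1.98  0.42  0.76  1.54]
v -2.64 [ 1.21  0.8  -1.19  1.96  0.88  1.04  1.67]
v -2.14 [ 1.21  0.8  -1.19  1.96  0.88  1.04  2.17]
v -1.64 [ 0.1   0.47  0.3   2.03 -0.22  0.67 -2.66]
v -1.14 [ 0.19  0.46  0.19  2.02 -0.14  0.67 -2.24]
v -0.64 [ 0.27  0.46  0.09  2.02 -0.06  0.67 -1.81]
v -0.14 [ 0.36  0.46 -0.02  2.01  0.02  0.68 -1.38]
v 0.36 [ 0.44  0.46 -0.12  2.    0.08  0.68 -0.94]
v 0.86 [ 0.52  0.47 -0.22  2.    0.15  0.69 -0.5 ]
v 1.36 [ 0.59  0.48 -0.31  1.99  0.22  0.7  -0.06]
v 1.86 [ 0.67  0.49 -0.41  1.99  0.29  0.72  0.37]
v 2.36 [ 0.72  0.5  -0.47  1.99  0.33  0.73  0.84]
v 2.86 [ 0.77  0.51 -0.54  1.98  0.38  0.75  1.29]
```

```bash
python3 - <<'E'
from h import *
z=np.load("pics/top0.npz"); im=z["im"];d=z["d"]
hsv=cv2.cvtColor(im,cv2.COLOR_BGR2HSV)
print(hsv[232:266:4,344:356:2].tolist()[0:0], hsv[250,342:358].tolist(), env.nose_length)
sl=((hsv[...,1]<110)&(hsv[...,2]<130)).astype(np.uint8); sl[:, :335]=0; sl[:228]=0; sl[275:]=0; sl[:,365:]=0
n,l3,s,c=cv2.connectedComponentsWithStats(sl)
for k in range(1,n):
    if s[k,4]>20:
        ys,xs=np.nonzero(l3==k);w=world("top",np.c_[xs,ys],z=.087)[:,:2];vx,vy,_,_=cv2.fitLine(w.astype(np.float32),2,0,.01,.01).ravel()
        print("top sleeve",s[k],w.mean(0),np.degrees(np.arctan2(vy,vx)),"rect",cv2.minAreaRect(w.astype(np.float32)),"depth z",np.median(world("top",np.c_[xs,ys],depth=d[ys,xs]),axis=0))
z=np.load("pics/scene0.npz"); im=z["im"]
g=cv2.cvtColor(im,cv2.COLOR_BGR2HSV)
sl=(g[...,2]<70).astype(np.uint8); sl[:220]=0; sl[245:]=0; sl[:,:150]=0; sl[:,182:]=0
n,l3,s,c=cv2.connectedComponentsWithStats(sl)
for k in range(1,n):
    if s[k,4]>20:
        ys,xs=np.nonzero(l3==k);w=world("scene",np.c_[xs,ys],z=.084)[:,:2];print("scene sleeve",s[k],w.mean(0),cv2.minAreaRect(w.astype(np.float32)))
wm=((g[...,2]>120)&(g[...,1]<60)).astype(np.uint8)
n,l2,s,c=cv2.connectedComponentsWithStats(wm)
for k in range(1,n):
    if s[k,4]>40 and 120<c[k][1]<185 and 220<c[k][0]<280: print("scene dial",c[k],s[k],world("scene",c[k],z=.092))
E
```

```text
[] [[17, 146, 178], [17, 145, 165], [17, 145, 164], [17, 147, 161], [16, 146, 145], [16, 132, 122], [15, 106, 113], [14, 87, 117], [15, 91, 115], [14, 116, 128], [16, 139, 172], [17, 140, 202], [18, 139, 211], [18, 140, 212], [18, 136, 213], [19, 133, 213]] 0.0726
top sleeve [347 240   5  23  63] [ 0.41451915 -0.24632928] 2.5241568 rect ((0.41381412744522095, -0.2465345561504364), (0.055254675447940826, 0.006978912279009819), 2.8533170223236084) depth z [ 0.41609408 -0.24633119  0.08778092]
scene sleeve [155 224  19  12  77] [ 0.41472395 -0.24939383] ((0.41306072473526, -0.24878384172916412), (0.06120534613728523, 0.01207802165299654), 1.2311369180679321)
scene dial [257.4        145.47692308] [251 141  16   9  65] [[0.49077379 0.14952763 0.092     ]]
scene dial [238.26086957 167.23188406] [232 163  16   9  69] [[0.483284   0.04054569 0.092     ]]
```

```bash
cat >> h.py <<'E'
from scipy.spatial.transform import Rotation as R
def q(a): return (R.from_euler('z',a)*R.from_euler('x',np.pi)).as_quat()[[3,0,1,2]]
def st(m=""):
    s=env.get_state(); print(m,"t%.2f"%s["time"],np.round(s["tcp_pos"],4),"F",np.round(s["force"],1),"T",np.round(s["torque"],2),"op %.4f"%s["opening"],"j",np.round(s["qpos"],2)); return s
E
python3 - <<'E'
from h import *
ax=np.array([.479,-.2465]); a0=np.radians(2.)
pos=lambda a:ax-.065*np.array([np.cos(a),np.sin(a)])
p=pos(a0)
env.grip(.05,40)
env.reach([*p,.26],q(a0)); st("above")
im,d=camera("scene"); cv2.imwrite("pics/s1.png",cv2.resize(im[120:300,100:340],None,fx=3,fy=3))
hit=env.movel([*p,.144],.12,stop_force=10); print("hit",hit); st("down")
E
```

```text
above t2.01 [ 0.4141 -0.2498  0.2603] F [0.2 0.4 0.1] T [-0.02 -0.05  0.04] op 0.0502 j [ 0.48  0.22 -0.08  2.04  0.02  0.88 -1.15]
hit False
down t3.17 [ 0.4145 -0.249   0.1446] F [ 1.2 -0.2 -0. ] T [0.02 0.01 0.01] op 0.0499 j [ 0.47  0.4  -0.07  2.13  0.05  0.61 -1.17]
```

View pics/s1.png

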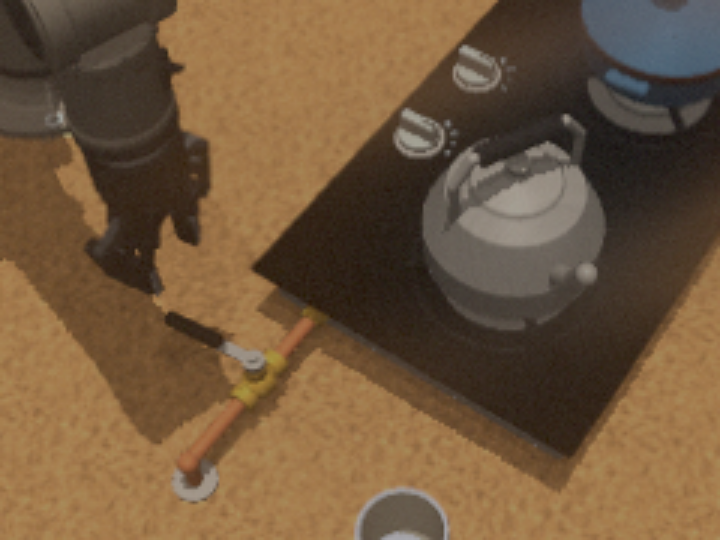

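The picture shows the gripper above the sleeve, which runs from (168,318) to (222,345) in the crop. The left dial is at about (477,68) in the crop. Next I grip the sleeve and turn it.

```bash
python3 - <<'E'
from h import *
ax=np.array([.479,-.2465]); a0=np.radians(2.)
pos=lambda a:ax-.065*np.array([np.cos(a),np.sin(a)])
env.grip(0.,40); st("grip")
for i,a in enumerate(np.arange(a0+.1,a0+1.33,.122)):
    env.movel([*pos(a),.144],.05,rot=q(a))
    if i%3==0: st("%.2f"%a)
for a in np.arange(a+.05,1.62,.05):
    h=env.movel([*pos(a),.144],.03,rot=q(a),stop_force=20); st("%.2f %s"%(a,h))
    if h: break
print(world("scene",[[259,140.5]],z=.106),world("scene",[[259,143.5]],z=.086),world("scene",[[238.5,164]],z=.086))
E
```

```text
grip t3.59 [ 0.4143 -0.2487  0.1446] F [-1.2  2.   5.1] T [0.28 0.27 0.26] op 0.0124 j [ 0.47  0.4  -0.07  2.13  0.05  0.61 -1.17]
0.13 t3.88 [ 0.4149 -0.2553  0.1445] F [-0.6  1.4  6.2] T [0.21 0.27 0.36] op 0.0121 j [ 0.5   0.4  -0.1   2.12  0.07  0.62 -1.08]
0.50 t4.80 [ 0.4225 -0.2777  0.1446] F [-0.4  0.3  6. ] T [0.25 0.12 0.38] op 0.0121 j [ 0.61  0.43 -0.18  2.08  0.13  0.64 -0.73]
0.87 t5.72 [ 0.4377 -0.2959  0.1446] F [-0.7  1.2  5.9] T [0.3  0.03 0.36] op 0.0120 j [ 0.69  0.47 -0.27  2.02  0.19  0.68 -0.4 ]
1.23 t6.65 [ 0.4584 -0.3075  0.1446] F [-0.1  1.7  6.2] T [0.36 0.01 0.32] op 0.0118 j [ 0.76  0.51 -0.35  1.96  0.26  0.72 -0.09]
1.40 False t7.22 [ 0.4689 -0.3102  0.1446] F [-0.5  2.   6.3] T [0.4  0.12 0.09] op 0.0116 j [ 0.78  0.53 -0.39  1.93  0.29  0.73  0.05]
1.45 False t7.47 [ 0.4721 -0.3106  0.1446] F [0.1 2.  6.8] T [0.38 0.12 0.19] op 0.0123 j [ 0.79  0.53 -0.41  1.93  0.3   0.74  0.09]
1.50 False t7.73 [ 0.4747 -0.3109  0.1445] F [-2.5  2.1  8.3] T [ 0.55  0.5  -0.24] op 0.0123 j [ 0.79  0.54 -0.42  1.92  0.31  0.75  0.13]
1.55 False t7.99 [ 0.4753 -0.3108  0.1443] F [-10.9   5.   17. ] T [ 1.08  2.24 -0.97] op 0.0118 j [ 0.8   0.54 -0.43  1.91  0.32  0.76  0.17]
1.60 False t8.25 [ 0.4759 -0.3109  0.1442] F [-19.1   7.4  25.7] T [ 1.54  4.   -1.67] op 0.0123 j [ 0.81  0.55 -0.44  1.91  0.33  0.77  0.21]
[[0.49089579 0.15945413 0.106     ]] [[0.48848976 0.16479105 0.086     ]] [[0.47466825 0.0565728  0.086     ]]
```

```bash
python3 - <<'E'
from h import *
ax=np.array([.479,-.2465])
pos=lambda a:ax-.065*np.array([np.cos(a),np.sin(a)])
env.movel([*pos(1.5),.144],.05,rot=q(1.5)); st("unload")
env.grip(.04); env.movel([*pos(1.5),.28],.15); st("up")
a,_=camera("top"); b,_=camera("scene"); np.savez("pics/2.npz",top=a,scene=b)
A=cv2.resize(a[205:250,160:250],None,fx=8,fy=8,interpolation=cv2.INTER_CUBIC)
B=cv2.resize(b[125:185,220:290],None,fx=4,fy=4,interpolation=cv2.INTER_CUBIC)
C=cv2.resize(b[215:285,130:222],None,fx=4,fy=4) if 0 else cv2.resize(b[190:300,110:222],None,fx=2.18,fy=2.18)
o=np.zeros((600,720,3),np.uint8); o[:360]=A; o[360:600,:280]=B; o[360:600,280:280+C.shape[1]]=C[:240]
cv2.imwrite("pics/c2.png",o)
E
```

```text
unload t8.53 [ 0.4742 -0.3106  0.1445] F [-2.1  2.7  9.6] T [ 0.73  0.68 -0.08] op 0.0119 j [ 0.79  0.54 -0.42  1.92  0.31  0.75  0.13]
up t9.97 [ 0.4739 -0.3111  0.279 ] F [ 0.2  0.1 -0.4] T [-0.02  0.01  0.02] op 0.0400 j [ 0.85  0.37 -0.48  1.82  0.2   1.    0.23]
```

View pics/c2.png

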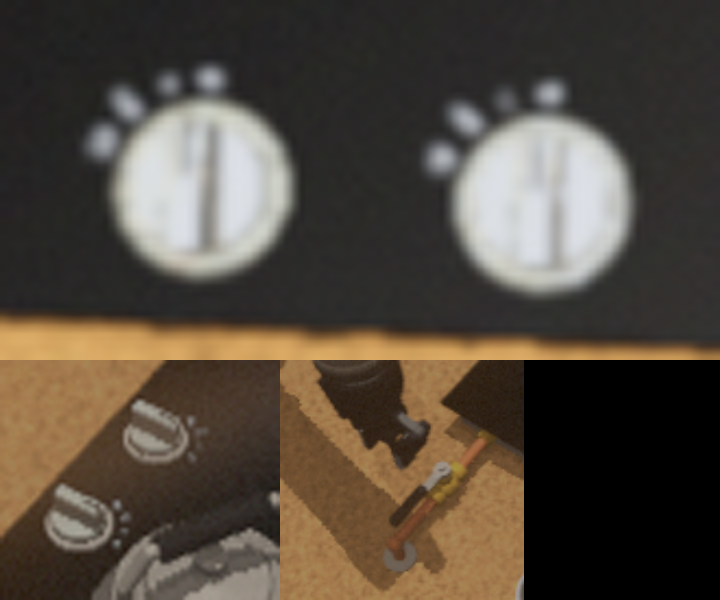

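The lever now lies along the pipe. The left dial's skirt is centred at (202,188) in the top crop and (156,436) in the scene crop. The two views put its axis at about (0.486, 0.167).

```bash
python3 - <<'E'
from h import *
yaw=-.071; p=[.486,.167]
env.movel([.43,-.28,.38],.2); 
env.reach([.44,.14,.38],q(yaw)); st("over")
env.reach([*p,.25],q(yaw)); s=st("above")
print(np.round(R.from_quat(s["orientation"][[1,2,3,0]]).as_matrix()[:,1],3))
h=env.movel([*p,.1645],.08,stop_force=8); print(h); st("down")
a,_=camera("top"); b,_=camera("scene")
A=cv2.resize(a[150:280,110:270],None,fx=3,fy=3); B=cv2.resize(b[80:210,190:350],None,fx=2.4,fy=2.4)
o=np.zeros((390,480+384,3),np.uint8);o[:,:480]=A;o[:312,480:]=B
cv2.imwrite("pics/c3.png",o[:,:800])
E
```

```text
over t12.91 [0.4402 0.1395 0.3798] F [-0.7 -0.3 -0.3] T [0.02 0.02 0.01] op 0.0402 j [ 0.37  0.12 -0.86  1.9   0.1   1.16 -2.17]
above t13.53 [0.4862 0.1671 0.2506] F [ 0.6 -0.3  0.3] T [ 0.01 -0.02  0.03] op 0.0401 j [ 0.23  0.39 -0.83  1.95  0.35  0.95 -2.42]
[-0.071 -0.997 -0.   ]
False
down t14.74 [0.4863 0.1672 0.165 ] F [ 0.5 -0.2 -0.2] T [-0.01  0.04 -0.02] op 0.0400 j [ 0.15  0.51 -0.75  2.02  0.49  0.8  -2.53]
```

View pics/c3.png

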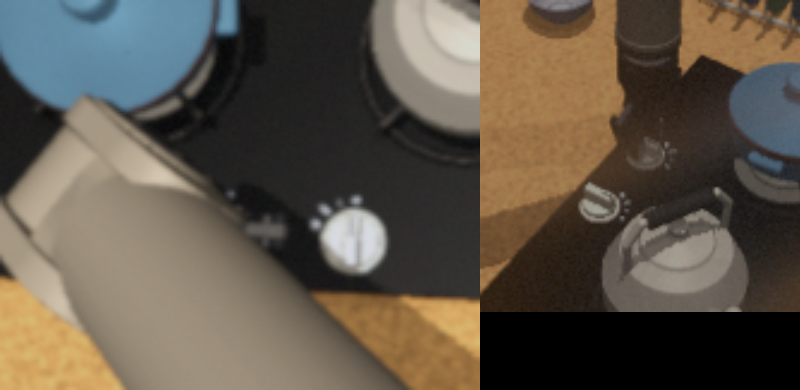

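```bash
python3 - <<'E'
from h import *
b,_=camera("scene")
c=calibration("scene");K=np.array([[c["fx"],0,c["cx"]],[0,c["fy"],c["cy"]],[0,0,1.]])
pr=lambda P:cv2.projectPoints(np.array(P,float),np.array(c["rvec"],float),np.array(c["tvec"],float),K,np.array([c["k1"],0,0,0.]))[0][:,0]
P=[[.486,.167,.165],[.4846,.147,.095],[.4874,.187,.095],[.486,.167,.106],[.486,.167,.086]]
uv=pr(P);print(uv)
o=cv2.resize(b[90:165,215:305],None,fx=8,fy=8,interpolation=cv2.INTER_CUBIC)
o=cv2.convertScaleAbs(o,alpha=1.8,beta=10)
for (u,v),col in zip(uv,[(255,0,0),(0,0,255),(0,255,0),(0,255,255),(255,0,255)]): cv2.circle(o,(int((u-215+.5)*8),int((v-90+.5)*8)),4,col,-1)
cv2.imwrite("pics/c4.png",o)
E
```

```text
[[259.1744339  125.11862317]
 [255.3467915  144.64117727]
 [262.01327425 137.14814791]
 [258.77806091 138.47572866]
 [258.64964346 142.79387822]]
```

View pics/c4.png

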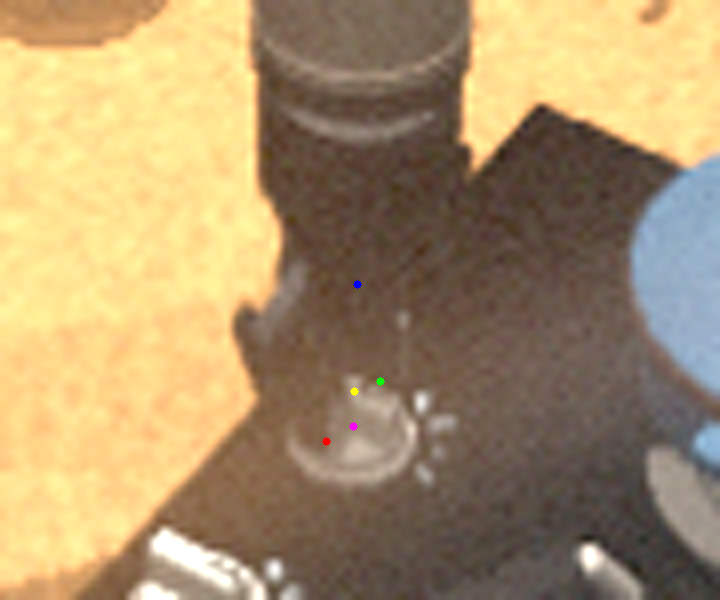

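The projected grasp lies on the dial, within about a pixel, and the fingers straddle the bar. I'll close and read the forces before turning.

```bash
python3 - <<'E'
from h import *
env.grip(0.,25); s=st("grip")
yaw=-.071
# measure lateral load after gripping: re-centre if needed
E
```

```text
grip t15.25 [0.4862 0.1696 0.1651] F [-0.2  6.1 -1.6] T [ 1.3  -0.08 -0.04] op 0.0111 j [ 0.15  0.51 -0.75  2.02  0.48  0.79 -2.53]
```

```bash
python3 - <<'E'
from h import *
yaw=-.071; p=[.4855,.1697]
env.movel([*p,.1645],.02); st("centred"); env.grip(0.,60); st("grip60")
for th in np.arange(.05,.66,.1):
    env.movel([*p,.1645],.02,rot=q(yaw+th)); s=st("%.2f"%th)
    y=R.from_quat(s["orientation"][[1,2,3,0]]).as_matrix()[:,1]; print("  act",round(np.arctan2(y[0],-y[1])*-1,3) , np.abs(s["joint_velocities"]).max().round(2))
E
```

```text
centred t15.53 [0.4862 0.17   0.1651] F [1.8 0.7 4.6] T [-0.04 -0.29 -0.02] op 0.0113 j [ 0.14  0.51 -0.75  2.02  0.49  0.8  -2.54]
grip60 t15.75 [0.4862 0.17   0.1652] F [1.2 0.7 6.4] T [-0.05 -0.25  0.04] op 0.0102 j [ 0.14  0.51 -0.75  2.02  0.49  0.8  -2.54]
0.05 t16.00 [0.4862 0.17   0.1652] F [-0.4 -0.   6. ] T [-0.06 -0.24 -0.04] op 0.0103 j [ 0.15  0.51 -0.76  2.01  0.49  0.8  -2.49]
  act 0.021 0.01
0.15 t16.25 [0.4862 0.17   0.1652] F [1.1 1.1 6.5] T [ 0.13 -0.23 -0.09] op 0.0100 j [ 0.17  0.52 -0.79  2.01  0.51  0.81 -2.41]
  act -0.079 0.01
0.25 t16.50 [0.4863 0.1701 0.1652] F [-0.4  0.   6.8] T [ 0.02 -0.24 -0.01] op 0.0104 j [ 0.19  0.53 -0.81  2.01  0.53  0.82 -2.32]
  act -0.179 0.01
0.35 t16.75 [0.4862 0.1701 0.1652] F [1.5 0.3 7.2] T [ 0.   -0.31 -0.02] op 0.0102 j [ 0.2   0.54 -0.83  2.01  0.54  0.82 -2.23]
  act -0.279 0.01
0.45 t17.00 [0.4863 0.1702 0.1652] F [0.  0.4 6. ] T [ 0.03 -0.25 -0.07] op 0.0100 j [ 0.22  0.55 -0.86  2.01  0.56  0.83 -2.15]
  act -0.379 0.01
0.55 t17.25 [0.4862 0.1702 0.1652] F [0.1 0.3 6.3] T [ 0.19 -0.19 -0.03] op 0.0101 j [ 0.24  0.56 -0.88  2.01  0.58  0.84 -2.06]
  act -0.479 0.01
0.65 t17.50 [0.4862 0.1702 0.1652] F [1.2 1.6 7.7] T [ 0.12 -0.33  0.02] op 0.0103 j [ 0.25  0.57 -0.9   2.01  0.6   0.85 -1.98]
  act -0.579 0.01
```

```bash
python3 - <<'E'
from h import *
yaw=-.071; p=[.4857,.1700]
for th in (.75,.85,.95,1.05,1.12,1.17,1.20):
    env.movel([*p,.1645],.02,rot=q(yaw+th)); s=st("%.2f"%th)
    y=R.from_quat(s["orientation"][[1,2,3,0]]).as_matrix()[:,1]; print("  act",round(np.arctan2(y[0],-y[1]),3))
    if abs(s["torque"][2])>1: break
env.dwell(.3); st("held")
a,_=camera("top"); b,_=camera("scene")
A=cv2.resize(a[150:280,110:270],None,fx=2,fy=2); B=cv2.convertScaleAbs(cv2.resize(b[115:165,225:295],None,fx=8,fy=8,interpolation=cv2.INTER_CUBIC),alpha=1.8,beta=10)
C=cv2.resize(b[200:320,110:260],None,fx=1.6,fy=1.6)
o=np.zeros((600,560,3),np.uint8);o[:400]=B;o[400:592,:240]=C;o[400:600,240:]=cv2.resize(A,(320,260))[:200]
cv2.imwrite("pics/c5.png",o)
E
```

```text
0.75 t17.75 [0.4862 0.1703 0.1652] F [0.4 0.6 9.1] T [-0.03 -0.05  0.04] op 0.0100 j [ 0.27  0.58 -0.92  2.01  0.61  0.86 -1.89]
  act 0.679
0.85 t18.00 [0.4862 0.1703 0.1652] F [0.1 0.9 7.2] T [-0.03 -0.01 -0.04] op 0.0101 j [ 0.28  0.59 -0.95  2.01  0.63  0.87 -1.81]
  act 0.779
0.95 t18.25 [0.4862 0.1703 0.1652] F [0.5 0.6 9.1] T [ 0.07 -0.01 -0.08] op 0.0102 j [ 0.3   0.6  -0.97  2.01  0.65  0.88 -1.72]
  act 0.879
1.05 t18.50 [0.4861 0.1704 0.1652] F [-0.3  0.5  8.7] T [ 0.12 -0.08 -0.16] op 0.0099 j [ 0.31  0.61 -0.99  2.01  0.66  0.89 -1.63]
  act 0.979
1.12 t18.75 [0.4861 0.1704 0.1652] F [-0.3 -0.3  8.7] T [ 0.1  -0.02 -0.15] op 0.0104 j [ 0.32  0.62 -1.01  2.    0.67  0.9  -1.57]
  act 1.049
1.17 t19.00 [0.4861 0.1704 0.1652] F [ 0.3 -0.4  8.5] T [-0.04  0.03 -0.16] op 0.0101 j [ 0.33  0.62 -1.02  2.    0.68  0.9  -1.53]
  act 1.099
1.20 t19.25 [0.4861 0.1704 0.1652] F [0.3 0.6 8.2] T [ 0.13  0.06 -0.18] op 0.0102 j [ 0.33  0.62 -1.02  2.    0.69  0.91 -1.51]
  act 1.129
held t19.55 [0.4861 0.1704 0.1652] F [ 0.2 -1.3  8.2] T [ 0.04  0.05 -0.12] op 0.0103 j [ 0.33  0.62 -1.02  2.    0.69  0.91 -1.51]
```

View pics/c5.png

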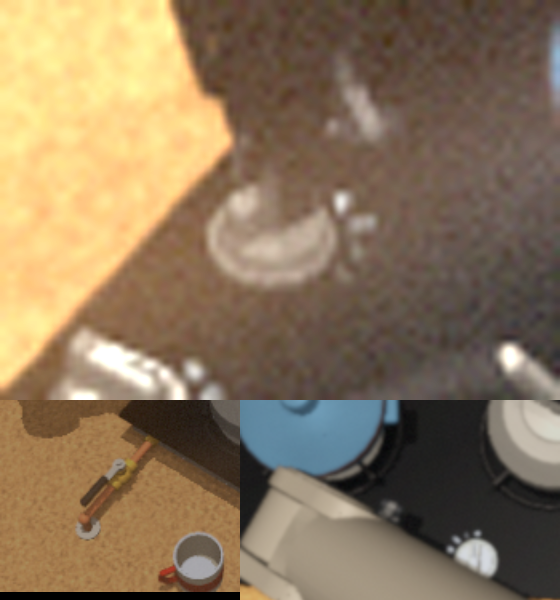

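The dial has followed, and the spring reaction shows (Tz about -0.15 Nm). I'll go on in small steps to feel for the stop, so the margin is known.

```bash
python3 - <<'E'
from h import *
yaw=-.071; p=[.4857,.1700]
for th in (1.22,1.24,1.26):
    env.movel([*p,.1645],.02,rot=q(yaw+th))
    T=[]
    for _ in range(8): env.dwell(.05); T.append(env.get_state()["torque"][2])
    print(th,np.mean(T).round(3))
    if np.mean(T)<-.3: break
env.dwell(.4); st("final")
E
```

```text
1.22 -0.159
1.24 -0.169
1.26 -0.401
final t22.00 [0.4861 0.1704 0.1652] F [ 0.6 -0.2  7.8] T [ 0.09  0.01 -0.44] op 0.0100 j [ 0.34  0.63 -1.04  2.    0.7   0.91 -1.45]
```

The stop shows between 1.24 and 1.26, just where 1.25 was expected, so the dial is at the stop and held. I'm handing in.

```bash
python3 - <<'E'
from h import *
job.job_done(); st("end")
E
```

```text
the job is handed in; nothing more can be done
the job is handed in; nothing more can be done
```

The gas cock is fully open and the left dial, under the casserole, is held at the lighting position. I handed the job in at about 22 s with the gripper still on the dial. The system gave no verdict.

- **Gas cock:** I gripped the lever's sleeve and swung it until the stop pushed back with about 20 N along x (about 33 N in all). The pictures afterwards show the lever in line with the pipe.
- **Dial:** I gripped the bar with 60 N and turned it anticlockwise. The spring showed at about 0.16 Nm. The reaction rose to about 0.4 Nm between 1.24 and 1.26 rad, which matches the stop expected at 1.25, so the dial did not slip in the fingers.
- **Right dial:** in the last picture it is still at off.
- **Casserole, kettle and mug:** in the last pictures I saw no sign that they had moved. I judged this by eye and did not measure it.
- **Disagreement:** the two cameras differed by about 4–5 mm on where the dial is. Gripping it showed the target was 2.5 mm off sideways (6 N side force), so I re-centred before turning.

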